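# Lock the lid on the glaze mill's jar and run the jar in under the drive

### The job

The glaze mill's jar is charged and ready to run. Pick up its steel bayonet lid, set it in the jar's mouth with its two lugs in the collar's gaps, push it down against the spring, give it a quarter turn clockwise and let go, so that it springs up into its seat with its bar along the rails. Then push the carriage, which holds firm at its loading place, until it breaks free and run it back without slamming it until it meets its stop under the drive fork; leave the things lying round the mill alone.

Things in the scene. Friction and masses are not known exactly. Their poses are not given: they have to be found in the camera images.
- mill_lid: The loose steel lid: disc 62 mm across, 12 mm thick, with an upright grip bar on top (44 mm long, 12 mm thick, top 40 mm above the underside). Two lugs (12 mm wide, 5 mm thick, flush with the underside) stick out of the rim in line with the bar, 79 mm across their ends. Origin: centre of the underside, z up, x along bar and lugs (a half turn makes no difference). 0.13 to 0.23 kg.
- jar_mouth (a point): Centre of the mouth of the steel jar on the carriage, level with the top of its dark collar, 125 mm above the worktop. It moves with the carriage. x: along the rails, from the knob to the motor column; y: across the rails, to the left; z up. Collar 92 mm outside, round opening 67 mm; the lid has 2 to 3 mm play in it. It goes in with its bar across the rails (along y).
- lug_gap (a point): Top of the left one of two gaps in the collar, each 18 mm wide, on the jar's +y and -y sides, 40 mm from its axis; axes as jar_mouth. The lugs go down through the gaps. With the lid's underside 14 mm or more below the rim (17 mm is comfortable) they pass under the collar, and the lid turns clockwise seen from above, not the other way.
- seat_pocket (a point): Top of the collar over the far one of two seat pockets, on the jar's +x and -x sides, 40 mm from its axis; axes as jar_mouth. A quarter turn from the gaps brings the lugs here; a solid stop follows some 5 degrees later. Let go here, the lid springs up 4 mm or more into the pockets: underside 10 mm below the rim, bar along the rails, and it can no longer turn.
- seal_plate (a joint): The black sprung sealing plate in the mouth, 58 mm across, in m: 0 when up (its top 4 mm below the rim), grows as the lid pushes it down, ends at 0.0165. Force 1 N plus 1 N per mm: 7 N with the lid seated, 11 N where the lugs just pass under the collar (0.010), 17 N right down. Reads 0.006 with the lid seated. Go by this reading or by the force: a soft grip or arm gives way a little.
- push_knob (a point): Centre of the top of the black upright knob at the front of the carriage: 21 mm thick, 45 mm tall, top 117 mm above the worktop, 86 mm in front of the jar's axis; axes as jar_mouth. Push it along +x (gripped from above, or with closed fingers) to move the carriage.
- jar_carriage (a joint): The carriage on its rails, in m: 0 at the loading place, where it starts and a sprung index pin holds it until it is pushed with about 12 N; it then runs with about 3 N, growing towards the motor column, to a stop hidden in the mill at 0.150.
- drive_fork (a point): Centre of the underside of the fork that takes the lid's bar when the carriage is at its stop: slot 26 mm wide along the rails, underside 133 mm above the worktop, 150 mm along x from the jar's loading place; fixed; axes as jar_mouth. A lid that is not locked with its bar along the rails jams against it. Motor and column here stand 255 mm high; the motor head begins 115 mm behind the jar's axis.
- jar_lid: An orange and white screw lid of a glass jar, 86 mm across, 14 mm high, lying upside down, no grip bar; origin at the centre of its underside. Not needed; leave it.
- small_bowl: A small whitish bisque bowl, 91 mm across, 36 mm high; origin at the centre of its underside. Not needed; leave it.
- glaze_pot_a: A low plastic glaze pot with a yellow snap lid, 68 mm across, 43 mm high, to the right of the motor column; origin at the centre of its underside. Not needed; leave it.
- banding_wheel: A fixed cast-iron banding wheel to the left of the mill: round head 201 mm across, top 112 mm above the worktop, with a cup on it up to 172 mm; origin at the centre of its foot. Only in the way: the lid may lie beyond it, to its left, so pass over it well above the cup.
Things that resemble listed ones, but are neither listed nor needed, are in the scene too. What is shaped like the mill_lid but blue or pink is not meant.

How it is judged:
On the way, in this order (a step that is already met when the one before it is completed fails the run):
1. the lid is in the mouth, lugs in the gaps, pushed down against the spring until the lugs are below the collar (horizontal distance between mill_lid and jar_mouth below 0.005 m and z of mill_lid in the frame of jar_mouth below -0.013 m and angle between the x axis of mill_lid and the y axis of jar_mouth, either way round below 0.3 rad), for 0.05 s.
2. the lid is turned a quarter turn, has risen into its seat and has been let go (horizontal distance between mill_lid and jar_mouth below 0.005 m and z of mill_lid in the frame of jar_mouth between -0.0118 and -0.0078 m and angle between the x axis of mill_lid and the x axis of jar_mouth, either way round below 0.2 rad and angle between mill_lid's own z axis and vertical below 0.08 rad and contact force between the fingers and mill_lid below 0.1 N), for 0.2 s.
3. the carriage is run in to its stop (value of joint jar_carriage above 0.147 m), for 0.2 s.
At the end, for the whole second after the job is handed in: The carriage rests within 3 mm of its stop under the drive fork, and the lid is still locked in the jar: level, within 5 mm of the jar's axis, its underside 8 to 12 mm below the rim (risen into the seat), its bar within about 11 degrees of the rails (horizontal distance between mill_lid and jar_mouth below 0.005 m and z of mill_lid in the frame of jar_mouth between -0.0118 and -0.0078 m and angle between the x axis of mill_lid and the x axis of jar_mouth, either way round below 0.2 rad and angle between mill_lid's own z axis and vertical below 0.08 rad and value of joint jar_carriage above 0.147 m and velocity of joint jar_carriage below 0.01 m/s and linear speed of mill_lid below 0.02 m/s); the robot touches nothing.
It fails at once if the orange-and-white screw lid is moved by more than 30 mm (distance of jar_lid from where it was at the start of the episode above 0.03 m).
It fails at once if the small bowl is moved by more than 30 mm (distance of small_bowl from where it was at the start of the episode above 0.03 m).
It fails at once if the low glaze pot is moved by more than 30 mm (distance of glaze_pot_a from where it was at the start of the episode above 0.03 m).
It fails at once if the carriage is slammed into its stop (faster than 0.25 m/s over the last centimetre) (value of joint jar_carriage above 0.14 m and velocity of joint jar_carriage above 0.25 m/s).
It also fails if it takes over 67 s, if anything falls off the work surface, if the arm or the gripper's body presses on something with over 40 N, if the wrist force passes 120 N, or if a joint passes its speed limit or range.

### The arm

A 6-joint arm with a two-finger parallel gripper is mounted at the origin on a cart in front of the work surface, level with it; the furniture and walls round the work are solid. World frame = base frame: x ahead of the robot, y to its left, z up, the work surface at z = 0. Lengths are in m, angles in rad, forces in N, time in s.
With the tool pointing down it reaches from about 0.375 to 0.975 m from the base axis. Payload 3.8 kg.
Tool frame: the origin (TCP) lies between the finger pads; the fingertips stand 19 mm ahead of it and the grasp point (between the pads) is the TCP; z points along the fingers, y is the line along which they close (so a half turn about z gives the same grasp; the last joint's range is limited). The gripper opens to 88 mm and grips with 3 to 60 N. Pads are 18 mm wide; open, the fingers measure 123 mm over their backs; the gripper's body (75 mm by 187 mm) begins 45 mm behind the grasp point.
Start: joints at [-1.299, 0.264, 1.604, -0, 1.274, -0.037], TCP at [0.205, -0.643, 0.258] pointing down, gripper open.
Joint ranges: [-2.63, 2.63], [-0.94, 2.18], [0.31, 2.57], [-1.31, 4.45], [0, 2.66], [-2.55, 2.55]. Speed limits (rad/s): [2.57, 2.57, 3.14, 3.14, 3.14, 3.14].

### API

Orientations are given as [roll, pitch, yaw] about the fixed x, y, z axes, in that order (R = Rz(yaw) Ry(pitch) Rx(roll)).
In Python, from station import manip gives the robot as it stands.
- The arm moves only by the shell command python3 -m pendant 'ROWS' [OPENING] [FORCE]. ROWS is a JSON object of lists of equal length, an entry for each row: "slide": the shift along the tool's x, y, z in units of 40 mm (1.0 is 40 mm), a list of three; "twist": the turn about the tool's z in units of 5 degrees (1.0 is 5 degrees). In form: {"slide": [[tx, ty, tz], ...], "twist": [twist, ...]}. A call has 1 to 20 rows; each row shifts and turns the commanded pose from where the row before left it, along the tool's axes as they then stand; what a row does not reach is not made up. A row lasts 1/12 s, in which the tool goes at most 41.7 mm and 7.16 degrees, less where a joint would pass 70% of its speed; a pose out of reach is approached as far as the arm can. A call is refused whole if a number of a shift passes 1 or a number of a turn 1, either way. A call with a gripper value outside its range is refused whole. OPENING is the opening, from 0 (shut) to 1 (fully open), set as the call begins (- or left out, the last holds). The fingers move at their own pace and stop on an object; FORCE is the grip in N (left out, the last holds). Time passes only in rows, so rows that do not move let the fingers close. It gives the time, the measured TCP pose, the force, the opening and the grip force at its end, in the units of the state.
- manip.get_state(): the state, without advancing time (a new reading comes with each control period).
- manip.capture(name): name is "scene" or "top"; returns (picture, depth): 420x560x3 uint8, red, green, blue; 420x560 float32, m along the optical axis (not along the pixel's ray), 0 where there is no reading.
- manip.camera_params(name): a dict with "fov_y" (degrees; the focal length in pixels is half the picture's height over the tangent of half this angle, whatever the lens; pixels are square), "cx", "cy" (the principal point, pixels), "R" (3x3) and "t" (3): a world point X has camera coordinates R X + t. Camera axes: x right, y down, z forward; pixel columns grow to the right and rows downward; lengths in m; the calibration is good to about 2 mm. A picture is of the moment at which its call begins. camera_params takes no time and is no camera call.
- manip.sign_off(): hands the job in; it is judged then, once.
Trained networks look in the newest picture that a camera, given by its name, has taken for a name from the list of things; names that differ only in an ending like _2 or _b are one class to them, and where a whole thing is asked for, a point or a joint stands for the part that bears it (a point fixed in the world has none). Each returns a list of dicts, best first, with "conf" (0 to 1); they miss things now and then, are a little off and sometimes report something else, mostly with a low value. They report only what shows in the picture. A call takes as long as a camera call. They do not tell look-alikes from the thing itself.
- manip.spot_in(camera, label): "point" ([x, y, z] in m, in world coordinates, good to about 4 mm: the middle of the surface that is visible of it).
The state is a dict: "time": time; "qpos": joint angles; "joint_vel": joint speeds; "joint_efforts": joint torques, N m; "ee_pos": TCP position; "orientation": TCP orientation; "contact_force": force on the tool from outside, world axes, zero at the start; "ft_torque": the same for the moment, N m; "grip_width": opening from 0.0 (shut) to 1.0 (fully open); "grasp_force": force on a finger pad.
Only numpy, scipy, OpenCV 4.12 (cv2) and the standard library are available. Lean on these libraries where they do the work, as an engineer would, in place of code of your own. Each camera call takes 0.05 s, during which the arm holds its last target. There are 200 camera calls.

## Working session

There is one attempt and no reset: what is moved stays moved. The work goes in short steps, Python scripts to look and compute and a shell command to move; the robot and the scene stay as the last step left them, time stands still between calls to the robot, and variables do not carry over. Pictures are saved under pics/ and viewed, at most 10 in all, crops included, and the job is handed in when it is done.

```bash
mkdir -p pics
cat > h.py <<'E'
import numpy as np, cv2
from station import manip
def cap(n,f=None):
    p,d=manip.capture(n)
    if f: cv2.imwrite('pics/'+f,p[:,:,::-1])
    return p,d
def world(n,d):
    c=manip.camera_params(n);f=d.shape[0]/2/np.tan(np.radians(c['fov_y'])/2)
    v,u=np.mgrid[:d.shape[0],:d.shape[1]]
    X=np.stack([(u-c['cx'])/f*d,(v-c['cy'])/f*d,d],-1)
    return (X-np.array(c['t']))@np.array(c['R'])
def pix(n,X):
    c=manip.camera_params(n);f=210/np.tan(np.radians(c['fov_y'])/2)
    q=np.array(c['R'])@np.array(X)+np.array(c['t']); return (f*q[0]/q[2]+c['cx'],f*q[1]/q[2]+c['cy'])
E
python3 - <<'E'
from h import *
for n in('scene','top'):
    p,d=cap(n,n+'.png'); np.savez(n+'.npz',p=p,d=d,w=world(n,d))
    for l in('mill_lid','jar_mouth','push_knob','banding_wheel'):
        for r in manip.spot_in(n,l): print(n,l,np.round(r['point'],3),round(r['conf'],2),np.round(pix(n,r['point'])))
s=manip.get_state();print(s)
E
```

```text
scene mill_lid [ 0.58  -0.222  0.01 ] 0.68 [311. 165.]
scene mill_lid [ 0.439 -0.312  0.015] 0.61 [360. 167.]
scene mill_lid [ 0.339 -0.256  0.014] 0.54 [377. 193.]
scene jar_mouth [ 0.517 -0.051  0.095] 0.69 [296. 194.]
scene push_knob [ 0.52  -0.049  0.092] 0.9 [295. 194.]
scene push_knob [ 0.691 -0.308  0.038] 0.6 [300. 129.]
top mill_lid [ 0.581 -0.231  0.014] 0.88 [372. 196.]
top mill_lid [ 0.339 -0.268  0.014] 0.77 [389. 280.]
top mill_lid [ 0.442 -0.316  0.014] 0.67 [404. 244.]
top jar_mouth [ 0.523 -0.065  0.114] 0.82 [317. 214.]
top push_knob [ 0.52  -0.06   0.117] 0.75 [315. 215.]
{'time': 0.5, 'qpos': array([-1.29885905e+00,  2.63922547e-01,  1.60404683e+00,  1.61509488e-05,
        1.27369076e+00, -3.69044042e-02]), 'joint_vel': array([ 0.00075082, -0.00092097, -0.00091182,  0.0003729 ,  0.00013863,
        0.00188745]), 'joint_efforts': array([-8.83549183e-04, -5.01431108e+01, -3.56796312e+01,  7.27271335e-02,
        1.99678430e-02, -4.04223283e-05]), 'ee_pos': array([ 0.20516338, -0.64303952,  0.25766518]), 'orientation': array([-3.14152579e+00, -1.79223999e-05,  3.08836955e-01]), 'contact_force': array([ 0.70228942,  0.42986687, -0.28999813]), 'ft_torque': array([ 0.01752986, -0.03011214, -0.03828831]), 'grasp_force': 0.0, 'grip_width': 0.9992613332117928}
```

View pics/top.png

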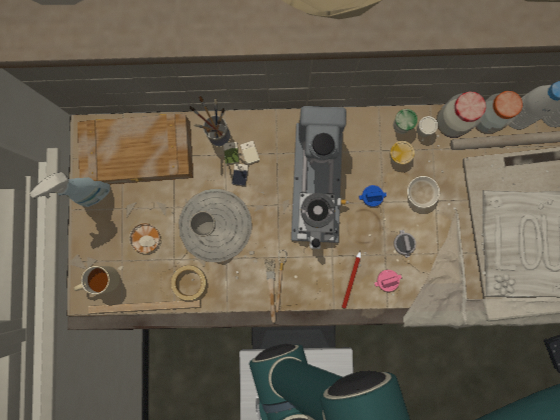

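View pics/scene.png

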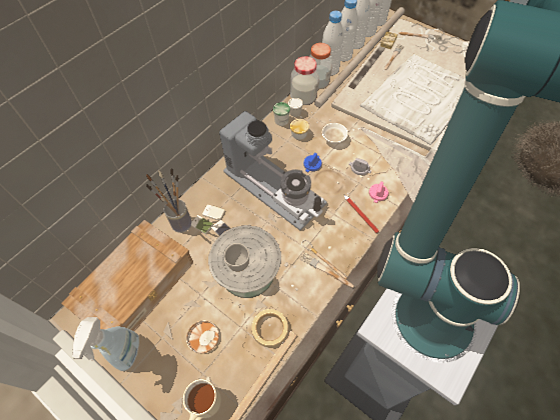

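The top picture shows three lid look-alikes: blue (373,196), pink (388,281) and grey steel (404,244). The description calls for the steel one. The jar is at about (318,210) and the knob at (316,243). Next I'll crop in close and measure.

Run:
```python
from h import *
a=np.load('top.npz');p,d,w=a['p'],a['d'],a['w']
c1=cv2.resize(p[214:274,374:434],(480,480),interpolation=cv2.INTER_CUBIC)
c2=cv2.resize(p[170:260,288:348],(320,480),interpolation=cv2.INTER_CUBIC)
cv2.imwrite('pics/crop.png',np.hstack([c1,c2])[:,:,::-1])
s=w[225:265,384:424].reshape(-1,3)
r=np.hypot(s[:,0]-.442,s[:,1]+.316)<.055; s=s[r]
for lo,hi in((.003,.009),(.009,.016),(.03,.05)):
    q=s[(s[:,2]>lo)&(s[:,2]<hi)]
    if len(q)>3:
        (cx,cy),sz,an=cv2.minAreaRect(q[:,:2].astype(np.float32)); C=q[:,:2]-q[:,:2].mean(0);U,S,V=np.linalg.svd(C,full_matrices=False)
        print(lo,len(q),q.mean(0).round(4),'rect',cx,cy,sz,'yaw',np.degrees(np.arctan2(V[0,1],V[0,0])))
# mill
s=w[170:262,285:350].reshape(-1,3)
q=s[(s[:,2]>.121)&(s[:,2]<.131)&(s[:,0]>.5)&(s[:,0]<.68)]
print('collar',len(q),cv2.minEnclosingCircle(q[:,:2].astype(np.float32)),np.median(q[:,2]))
k=s[(s[:,2]>.112)&(s[:,2]<.124)&(s[:,0]<.53)]
print('knob',len(k),cv2.minEnclosingCircle(k[:,:2].astype(np.float32)) if len(k) else '',k.mean(0))
h=w.reshape(-1,3)
for nm,(u,v) in dict(motor=(322,145),bowl=(423,192),wheel=(200,225),blue=(373,196)).items(): print(nm,w[v,u].round(3))
print(pix('top',[.6,-.06,.125]), 1/np.linalg.norm(w[244,405]-w[244,404]))
```

```text
0.003 210 [ 0.4394 -0.321   0.0056] rect 0.4428029954433441 -0.3163944184780121 (0.10580038279294968, 0.10581506043672562) yaw -171.90128999913824
0.009 187 [ 0.4458 -0.3181  0.0123] rect 0.4418284296989441 -0.3232825994491577 (0.06757790595293045, 0.06025959923863411) yaw -59.094209031979474
0.03 75 [ 0.4448 -0.3188  0.0393] rect 0.44397178292274475 -0.31975477933883667 (0.04377550631761551, 0.012686915695667267) yaw -169.81458842490503
collar 437 ((0.5345948338508606, -0.06851814687252045), 0.04579272121191025) 0.12434326677275714
knob 252 ((0.4949567914009094, -0.06567724049091339), 0.0551743246614933) [ 0.50241219 -0.06559733  0.1199715 ]
motor [ 0.679 -0.075  0.257]
bowl [ 0.589 -0.379  0.008]
wheel [0.501 0.248 0.123]
blue [ 0.577 -0.229  0.044]
(np.float64(314.27252779600946), np.float64(185.22155343123217)) 175.65440092788148
```

View pics/crop.png

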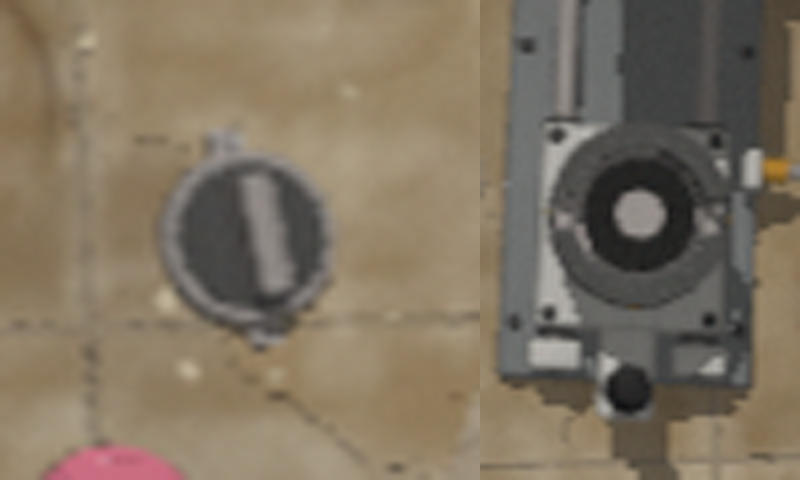

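The crop shows the steel lid at about (405,244) with its bar at roughly +10° yaw. The empty mouth has a black seal plate, gaps to the left and right, and the knob at (316,243). Next come the mill's yaw and the tool moves.

Run:
```python
from h import *
for n in('top','scene'):
    a=np.load(n+'.npz');w=a['w'];s=w.reshape(-1,3)
    q=s[(s[:,2]>.120)&(s[:,2]<.131)&(np.hypot(s[:,0]-.5346,s[:,1]+.0685)<.06)]
    c=np.array(cv2.minEnclosingCircle(q[:,:2].astype(np.float32))[0]);
    k=s[(s[:,2]>.105)&(s[:,2]<.125)&(np.hypot(s[:,0]-.449,s[:,1]+.0685)<.03)]
    kc,kr=cv2.minEnclosingCircle(k[:,:2].astype(np.float32)); 
    print(n,'collar',len(q),c,q[:,2].mean(),'knob',len(k),kc,kr,k.mean(0),'dist',np.hypot(*(c-kc)),'yaw',np.degrees(np.arctan2(*(c-kc)[::-1])))
    # motor top rectangle, and horizontal plateaus of the mill base
    m=s[(s[:,2]>.235)&(s[:,2]<.275)&(abs(s[:,1]+.07)<.1)&(s[:,0]>.55)&(s[:,0]<.9)]
    if len(m): print('motor',len(m),cv2.minAreaRect(m[:,:2].astype(np.float32)))
    b=s[(abs(s[:,1]+.07)<.1)&(s[:,0]>.4)&(s[:,0]<.8)]
    h,e=np.histogram(b[:,2],bins=np.arange(.005,.27,.005));print([(round(float(e[i]),3),int(h[i])) for i in np.argsort(-h)[:7]])
    for z0,z1 in((.012,.03),(.03,.05),(.05,.07)):
        t=b[(b[:,2]>z0)&(b[:,2]<z1)]
        if len(t)>20: print(z0,len(t),cv2.minAreaRect(t[:,:2].astype(np.float32)))
    l=s[(s[:,2]>.034)&(s[:,2]<.044)&(np.hypot(s[:,0]-.444,s[:,1]+.3195)<.03)]
    if len(l): print('bar',len(l),cv2.minAreaRect(l[:,:2].astype(np.float32)),l.mean(0))
    # steel lid footprint against bench
```

```text
top collar 572 [ 0.53455919 -0.06843252] 0.12412953994031184 knob 46 (0.44954678416252136, -0.061879198998212814) 0.010188133455812931 [ 0.44874464 -0.06210562  0.1162406 ] dist 0.08526461910904017 yaw -4.408024973988075
motor 987 ((0.7533785700798035, -0.07104990631341934), (0.20336729288101196, 0.19908387959003448), 0.37877941131591797)
[(0.015, 1130), (0.205, 695), (0.02, 582), (0.21, 485), (0.01, 392), (0.12, 378), (0.05, 300)]
0.012 2078 ((0.6232879757881165, -0.0827827900648117), (0.1525990515947342, 0.3390495181083679), 85.98550415039062)
0.03 684 ((0.5909023880958557, -0.08859188854694366), (0.1424221247434616, 0.3152550756931305), 87.30054473876953)
0.05 398 ((0.6077982783317566, -0.07916096597909927), (0.11992605775594711, 0.3481220602989197), 87.98535919189453)
bar 61 ((0.4442748427391052, -0.31970179080963135), (0.04198269546031952, 0.012686915695667267), 9.919507026672363) [ 0.44432752 -0.31914193  0.039803  ]
scene collar 469 [ 0.534334   -0.06849915] 0.12390043287288952 knob 45 (0.44782933592796326, -0.05907980725169182) 0.010708495043218136 [ 0.44771024 -0.05838468  0.115425  ] dist 0.08701598452831323 yaw -6.214353030222997
motor 879 ((0.754298210144043, -0.06890341639518738), (0.1990007758140564, 0.20519785583019257), 89.17636108398438)
[(0.015, 1025), (0.02, 366), (0.12, 341), (0.205, 340), (0.21, 308), (0.05, 297), (0.035, 188)]
0.012 1562 ((0.6248825788497925, -0.07269293814897537), (0.13895303010940552, 0.34223806858062744), 86.0056381225586)
0.03 625 ((0.6119787693023682, -0.0677022933959961), (0.10468175262212753, 0.35572633147239685), 87.4477310180664)
0.05 502 ((0.6135801076889038, -0.06448885053396225), (0.10047601163387299, 0.3573131561279297), 88.27777862548828)
bar 43 ((0.44472119212150574, -0.3185698688030243), (0.043458301573991776, 0.013669556938111782), 8.928380012512207) [ 0.44521114 -0.31771167  0.03879756]
```

```bash
python3 -m pendant '{"slide":[[0.58,-0.42,0],[0.58,-0.42,0],[0.58,-0.42,0],[0.58,-0.42,0],[0.58,-0.42,0],[0.58,-0.42,0],[0.58,-0.42,0],[0.58,-0.42,0],[0.58,-0.42,0],[0.58,-0.42,0],[0.58,-0.42,0],[0.58,-0.42,0],[0.58,-0.42,0],[0.58,-0.42,0],[0,0,0],[0,0,0]],"twist":[0,0,0,0,0,0,0,0,0,0,0,0,0,0,0.8,0.8]}' 0.5 40
cat > go.py <<'E'
import sys
from h import *
x,y,z,yaw=map(float,sys.argv[1:5]);s=manip.get_state()
psi=s['orientation'][2];d=np.array([x,y,z])-s['ee_pos']
c,sn=np.cos(psi),np.sin(psi)
print('t',round(s['time'],2),'pos',s['ee_pos'].round(4),'rpy',np.degrees(s['orientation']).round(2),'q',s['qpos'].round(2),'F',s['contact_force'].round(1),'grip',s['grip_width'],s['grasp_force'])
print('units x,y,z',(np.array([c*d[0]+sn*d[1],sn*d[0]-c*d[1],-d[2]])/.04).round(3),'twist',round((np.degrees(psi)-yaw)/5,2))
E
python3 go.py .4444 -.3194 .036 10
```

```text
time: 1.83
ee_pos: [0.4441, -0.3187, 0.258]
orientation: [3.141, -0.0, 0.169]
contact_force: [0.1, -0.2, 0.8]
grip_width: 0.502
grasp_force: 0.0
t 1.83 pos [ 0.4441 -0.3187  0.258 ] rpy [ 1.7999e+02 -3.0000e-02  9.6800e+00] q [-0.67  0.02  1.88  0.    1.24  0.73] F [ 0.1 -0.2  0.8] grip 0.5023821721296146 0.0
units x,y,z [4.000e-03 1.700e-02 5.549e+00] twist -0.06
```

```bash
python3 -m pendant '{"slide":[[0,0.02,0.5],[0,0,0.7],[0,0,0.7],[0,0,0.7],[0,0,0.7],[0,0,0.7],[0,0,0.6],[0,0,0.5],[0,0,0.3],[0,0,0.15],[0,0,0]],"twist":[0,0,0,0,0,0,0,0,0,0,0]}' && python3 -m pendant '{"slide":[[0,0,0],[0,0,0],[0,0,0],[0,0,0],[0,0,0],[0,0,0]],"twist":[0,0,0,0,0,0]}' 0.05 45; python3 go.py .5345 -.0685 .258 85.5
```

```text
time: 2.75
ee_pos: [0.4426, -0.3206, 0.0346]
orientation: [-3.14, 0.001, 0.169]
contact_force: [-0.2, 0.1, 0.0]
grip_width: 0.499
grasp_force: 0.0
time: 3.25
ee_pos: [0.4436, -0.3212, 0.0366]
orientation: [3.141, -0.001, 0.169]
contact_force: [-0.3, 2.7, 4.1]
grip_width: 0.127
grasp_force: 45.0
t 3.25 pos [ 0.4436 -0.3212  0.0366] rpy [ 1.7997e+02 -5.0000e-02  9.6900e+00] q [-0.67  0.27  2.06  0.    0.82  0.73] F [-0.3  2.7  4.1] grip 0.12746647480195444 45.00052722170949
units x,y,z [ 3.302 -5.846 -5.535] twist -15.16
```

```bash
python3 -m pendant '{"slide":[[0,0,-0.3],[0,0,-0.6],[0,0,-0.7],[0,0,-0.7],[0,0,-0.7],[0,0,-0.6],[0,0,-0.5],[0.33,-0.585,0],[0.33,-0.585,0],[0.33,-0.585,0],[0.33,-0.585,0],[0.33,-0.585,0],[0.33,-0.585,0],[0.33,-0.585,0],[0.33,-0.585,0],[0.33,-0.585,0],[0.33,-0.585,0]],"twist":[0,0,0,0,0,0,0,0,0,0,0,0,0,0,0,0,0]}' >/dev/null&& python3 -m pendant '{"slide":[[0,0,0],[0,0,0],[0,0,0],[0,0,0],[0,0,0],[0,0,0],[0,0,0],[0,0,0],[0,0,0],[0,0,0],[0,0,0],[0,0,0],[0,0,0],[0,0,0],[0,0,0],[0,0,0],[0,0,0]],"twist":[-0.95,-0.95,-0.95,-0.95,-0.95,-0.95,-0.95,-0.95,-0.95,-0.95,-0.95,-0.95,-0.95,-0.95,-0.95,-0.9,0]}'
python3 go.py .5345 -.0685 .170 85.5
python3 - <<'E'
from h import *
p,d=cap('scene');w=world('scene',d);np.savez('s2.npz',p=p,d=d,w=w)
cv2.imwrite('pics/held.png',cv2.resize(p[120:240,220:380],(800,600),interpolation=cv2.INTER_CUBIC)[:,:,::-1])
E
```

```text
time: 6.08
ee_pos: [0.5334, -0.0682, 0.1998]
orientation: [-3.141, 0.0, 1.493]
contact_force: [0.3, -0.4, -2.5]
grip_width: 0.136
grasp_force: 45.0
t 6.08 pos [ 0.5334 -0.0682  0.1998] rpy [-1.7997e+02  1.0000e-02  8.5550e+01] q [-0.17  0.05  1.96 -0.    1.13 -0.1 ] F [ 0.3 -0.4 -2.5] grip 0.13574144941970123 44.998971093446016
units x,y,z [-0.006  0.027  0.746] twist 0.01
```

View pics/held.png

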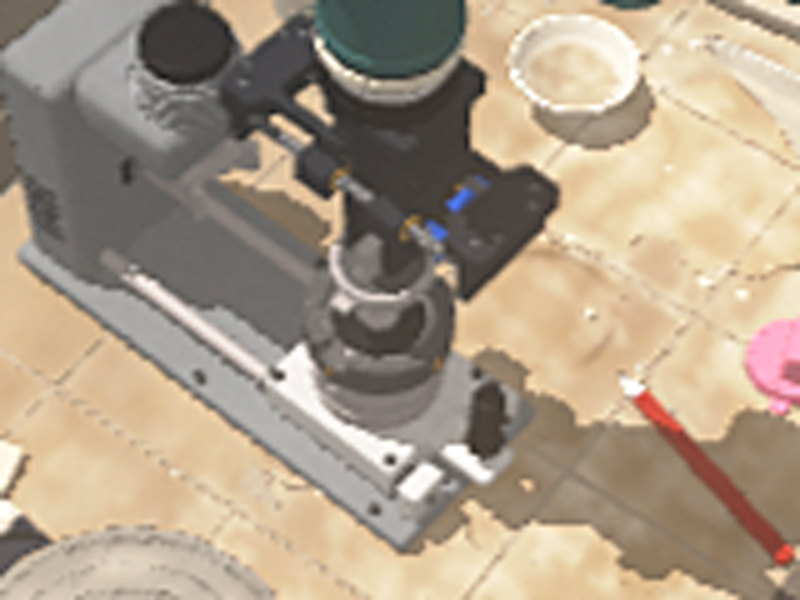

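The picture shows the lid gripped level above the mouth, with one lug at (340,300) in the crop, pointing across the rails. I'll lower it slowly and watch the force.

```bash
python3 -m pendant '{"slide":[[-0.03,0.03,0.3],[0,0,0.3],[0,0,0.2],[0,0,0.1],[0,0,0]],"twist":[0,0,0,0,0]}'; for i in 1; do python3 -m pendant '{"slide":[[0,0,0.05],[0,0,0.05],[0,0,0.05],[0,0,0]],"twist":[0,0,0,0]}';done; python3 go.py .5342 -.0695 .144 85.5
```

```text
time: 6.55
ee_pos: [0.5334, -0.0692, 0.1612]
orientation: [-3.137, -0.0, 1.491]
contact_force: [0.5, 0.6, -2.4]
grip_width: 0.134
grasp_force: 45.0
time: 6.88
ee_pos: [0.5357, -0.0691, 0.1588]
orientation: [3.14, -0.001, 1.491]
contact_force: [0.0, 1.6, -0.7]
grip_width: 0.133
grasp_force: 45.0
t 6.88 pos [ 0.5357 -0.0691  0.1588] rpy [ 1.7991e+02 -4.0000e-02  8.5440e+01] q [-0.17  0.09  2.    0.    1.05 -0.1 ] F [ 0.   1.6 -0.7] grip 0.13253079241470042 45.00017886981368
units x,y,z [-0.013 -0.036  0.369] twist -0.01
```

```bash
python3 -m pendant '{"slide":[[0,0,0.05],[0,0,0.05],[0,0,0.0],[0,0,0]],"twist":[0,0,0,0]}';python3 -m pendant '{"slide":[[0,0,0.05],[0,0,0.05],[0,0,0.0],[0,0,0]],"twist":[0,0,0,0]}'
```

```text
time: 7.22
ee_pos: [0.5356, -0.0692, 0.154]
orientation: [3.14, -0.001, 1.491]
contact_force: [-0.7, 3.8, 1.9]
grip_width: 0.132
grasp_force: 45.0
time: 7.55
ee_pos: [0.5356, -0.0692, 0.1504]
orientation: [3.14, -0.001, 1.491]
contact_force: [-1.0, 4.6, 5.8]
grip_width: 0.129
grasp_force: 45.0
```

The force rises at about 1 N/mm, so the lid is in the mouth and on the spring. I'll keep going down, easing toward +y.

```bash
python3 -m pendant '{"slide":[[0.03,0.0,0.05],[0,0,0.05],[0,0,0.05],[0,0,0]],"twist":[0,0,0,0]}';python3 -m pendant '{"slide":[[0,0,0.05],[0,0,0.0],[0,0,0]],"twist":[0,0,0]}'; python3 go.py .5342 -.0685 .142 85.5
```

```text
time: 7.88
ee_pos: [0.5357, -0.0691, 0.1451]
orientation: [3.14, 0.001, 1.492]
contact_force: [-2.5, 1.6, 9.1]
grip_width: 0.132
grasp_force: 45.0
time: 8.13
ee_pos: [0.5357, -0.0691, 0.1435]
orientation: [3.14, 0.001, 1.491]
contact_force: [-4.4, 1.2, 11.5]
grip_width: 0.133
grasp_force: 45.0
t 8.13 pos [ 0.5357 -0.0691  0.1435] rpy [1.7992e+02 8.0000e-02 8.5450e+01] q [-0.17  0.11  2.01 -0.    1.02 -0.09] F [-4.4  1.2 11.5] grip 0.1331310666667158 45.00713408924639
units x,y,z [ 0.011 -0.039  0.038] twist -0.01
```

```bash
python3 -m pendant '{"slide":[[0,-0.03,0.02],[0,0,0],[0,0,0],[0,0,0],[0,0,0],[0,0,0],[0,0,0],[0,0,0]],"twist":[0,0,0.5,0.5,0.5,0.5,0.5,0]}';python3 -c "
from h import *
s=manip.get_state();print(s['ft_torque'],np.degrees(s['orientation']))"
```

```text
time: 8.8
ee_pos: [0.5361, -0.0689, 0.1436]
orientation: [3.136, 0.0, 1.272]
contact_force: [-0.7, 1.9, 13.2]
grip_width: 0.13
grasp_force: 45.0
[0.41285976 0.26875028 0.07685987] [1.79704993e+02 6.78510210e-04 7.28641058e+01]
```

```bash
python3 -m pendant '{"slide":[[0,0,0],[0,0,0],[0,0,0],[0,0,0],[0,0,0],[0,0,0],[0,0,0],[0,0,0],[0,0,0],[0,0,0],[0,0,0],[0,0,0],[0,0,0],[0,0,0]],"twist":[0.6,0.6,0.6,0.6,0.6,0.6,0.6,0.6,0.6,0.6,0.6,0.6,0.6,0]}';python3 go.py .535 -.069 .1435 -4.5; python3 -c "
from h import *
s=manip.get_state();print(s['ft_torque'])"
```

```text
time: 9.97
ee_pos: [0.5364, -0.0691, 0.1438]
orientation: [3.137, -0.004, 0.591]
contact_force: [-0.4, 1.3, 11.4]
grip_width: 0.131
grasp_force: 45.0
t 9.97 pos [ 0.5364 -0.0691  0.1438] rpy [179.72  -0.2   33.84] q [-0.17  0.11  2.01 -0.    1.02  0.81] F [-0.4  1.3 11.4] grip 0.13094289083642216 45.02012802287936
units x,y,z [-0.028 -0.023  0.008] twist 7.67
[0.23392579 0.24355938 0.08882284]
```

```bash
python3 -m pendant '{"slide":[[0,0,0.01],[0,0,0],[0,0,0],[0,0,0],[0,0,0],[0,0,0],[0,0,0],[0,0,0],[0,0,0],[0,0,0],[0,0,0],[0,0,0],[0,0,0],[0,0,0],[0,0,0]],"twist":[0.6,0.6,0.6,0.6,0.6,0.6,0.6,0.6,0.6,0.6,0.6,0.6,0.5,0,0]}';python3 go.py .535 -.069 .1435 -4.5; python3 -c "
from h import *
s=manip.get_state();print(s['ft_torque'])"
```

```text
time: 11.22
ee_pos: [0.5366, -0.0694, 0.1435]
orientation: [3.14, -0.006, -0.079]
contact_force: [0.5, 1.1, 11.5]
grip_width: 0.132
grasp_force: 45.0
t 11.22 pos [ 0.5366 -0.0694  0.1435] rpy [179.88  -0.36  -4.52] q [-0.17  0.11  2.01 -0.    1.02  1.48] F [ 0.5  1.1 11.5] grip 0.13197400174636936 45.031290873885155
units x,y,z [-0.041 -0.007  0.001] twist -0.0
[0.19509591 0.19242685 0.20010581]
```

```bash
python3 -m pendant '{"slide":[[0,0,-0.05],[0,0,-0.05],[0,0,-0.04],[0,0,0]],"twist":[0,0,0,0]}';python3 -m pendant '{"slide":[[0,0,0],[0,0,0],[0,0,0]],"twist":[0,0,0]}' 0.28; python3 go.py .535 -.069 .26 -4.5
```

```text
time: 11.55
ee_pos: [0.5363, -0.0694, 0.1484]
orientation: [3.14, -0.006, -0.079]
contact_force: [0.5, 0.7, 8.0]
grip_width: 0.129
grasp_force: 45.0
time: 11.8
ee_pos: [0.5342, -0.069, 0.1463]
orientation: [3.14, -0.001, -0.079]
contact_force: [-0.0, -1.4, 5.2]
grip_width: 0.274
grasp_force: 2.0
t 11.8 pos [ 0.5342 -0.069   0.1463] rpy [ 1.7992e+02 -4.0000e-02 -4.5500e+00] q [-0.17  0.1   2.01 -0.    1.03  1.48] F [-0.  -1.4  5.2] grip 0.2743230909765642 2.042810076236492
units x,y,z [ 2.000e-02 -1.000e-03 -2.843e+00] twist -0.01
```

```bash
python3 -m pendant '{"slide":[[0,0,-0.1],[0,0,-0.2],[0,0,-0.3],[0,0,-0.6],[0,0,-0.8],[0,0,-0.8],[0,0,0]],"twist":[0,0,0,0,0,0,0]}'; python3 -m pendant '{"slide":[[-0.8,0,0],[-0.8,0,0],[-0.8,0,0],[-0.8,0,0],[0,0,0]],"twist":[0,0,0,0,0]}' 0.7
python3 - <<'E'
from h import *
for n in('top','scene'):
    p,d=cap(n);w=world(n,d);s=w.reshape(-1,3)
    if n=='top': cv2.imwrite('pics/seated.png',cv2.resize(p[170:260,270:360],(600,600),interpolation=cv2.INTER_CUBIC)[:,:,::-1])
    b=s[(s[:,2]>.143)&(s[:,2]<.17)&(np.hypot(s[:,0]-.535,s[:,1]+.0685)<.035)]
    if len(b): print(n,len(b),np.median(b[:,2]),cv2.minAreaRect(b[:,:2].astype(np.float32)))
E
python3 go.py .449 -.0612 .2 -4.5
```

```text
time: 12.38
ee_pos: [0.5378, -0.0688, 0.2667]
orientation: [3.14, -0.013, -0.079]
contact_force: [1.1, 0.8, 1.1]
grip_width: 0.28
grasp_force: 0.0
time: 12.8
ee_pos: [0.4013, -0.0572, 0.2576]
orientation: [-3.141, 0.003, -0.08]
contact_force: [-0.3, -0.5, -0.6]
grip_width: 0.632
grasp_force: 0.0
top 77 0.15459915515093492 ((0.5358529090881348, -0.06889765709638596), (0.010659202933311462, 0.04234599694609642), 88.54903411865234)
scene 77 0.15358849254297222 ((0.5355538725852966, -0.06762722879648209), (0.013482693582773209, 0.041785385459661484), 86.06785583496094)
t 12.9 pos [ 0.4058 -0.0579  0.2588] rpy [ 1.7999e+02 -1.2000e-01 -4.5600e+00] q [-0.2  -0.26  2.13  0.    1.27  1.45] F [ 1.4  0.5 -0.2] grip 0.7003802574193623 0.0
units x,y,z [ 1.083 -0.004  1.469] twist -0.01
```

View pics/seated.png

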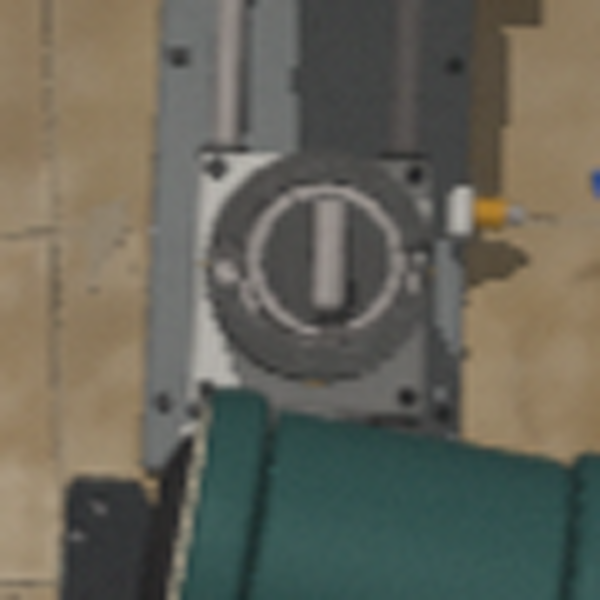

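The top crop shows the lid seated, with its bar along the rails. The bar top is at z 0.1546, which puts the underside 10 mm below the rim. Next I'll push the knob with closed fingers.

```bash
python3 -m pendant '{"slide":[[0,0,0],[0,0,0.3],[0,0,0.5],[0,0,0.6],[0,0,0.6],[0,0,0.6],[0,0,0.5],[0,0,0.4],[0,0,0.27],[0,0,0],[0,0,0]],"twist":[0,0,0,0,0,0,0,0,0,0,0]}' 0 20; python3 go.py .42 -.0592 .108 -4.5;python3 -m pendant '{"slide":[[0.1,0,0],[0.1,0,0],[0.1,0,0],[0.1,0,0],[0.05,0,0],[0,0,0]],"twist":[0,0,0,0,0,0]}'
```

```text
time: 13.82
ee_pos: [0.4061, -0.0579, 0.106]
orientation: [-3.141, 0.003, -0.079]
contact_force: [-0.3, 0.4, -0.6]
grip_width: 0.0
grasp_force: 0.0
t 13.82 pos [ 0.4061 -0.0579  0.106 ] rpy [-1.7998e+02  1.7000e-01 -4.5500e+00] q [-0.2  -0.09  2.29  0.    0.94  1.45] F [-0.3  0.4 -0.6] grip 0.00026543186983342686 0.0
units x,y,z [ 0.349  0.005 -0.049] twist -0.01
time: 14.32
ee_pos: [0.4253, -0.0596, 0.1079]
orientation: [3.141, -0.001, -0.079]
contact_force: [-0.2, -0.2, -1.8]
grip_width: 0.007
grasp_force: 0.0
```

```bash
python3 -m pendant '{"slide":[[0.05,0,0],[0.05,0,0],[0.05,0,0],[0.05,0,0],[0,0,0]],"twist":[0,0,0,0,0]}';python3 -m pendant '{"slide":[[0.05,0,0],[0.05,0,0],[0.05,0,0],[0.05,0,0],[0,0,0]],"twist":[0,0,0,0,0]}'
```

```text
time: 14.73
ee_pos: [0.4299, -0.0598, 0.1067]
orientation: [-3.141, 0.006, -0.079]
contact_force: [-8.0, -0.3, 5.7]
grip_width: 0.005
grasp_force: 3.7
time: 15.15
ee_pos: [0.435, -0.0601, 0.1056]
orientation: [-3.141, 0.012, -0.079]
contact_force: [-7.8, 0.5, 1.1]
grip_width: 0.007
grasp_force: 3.9
```

```bash
python3 -m pendant '{"slide":[[0.05,0,0],[0.05,0,0],[0.05,0,0],[0.05,0,0],[0,0,0]],"twist":[0,0,0,0,0]}';python3 -m pendant '{"slide":[[0.08,0,0],[0.08,0,0],[0.08,0,0],[0.08,0,0],[0.08,0,0],[0.08,0,0],[0.08,0,0],[0.08,0,0],[0.08,0,0],[0.08,0,0]],"twist":[0,0,0,0,0,0,0,0,0,0]}'
```

```text
time: 15.57
ee_pos: [0.4484, -0.0613, 0.1071]
orientation: [-3.141, 0.0, -0.08]
contact_force: [-1.7, 0.5, -1.2]
grip_width: 0.006
grasp_force: 1.1
time: 16.4
ee_pos: [0.4805, -0.0638, 0.1074]
orientation: [-3.141, -0.0, -0.08]
contact_force: [-3.1, 1.9, -1.3]
grip_width: 0.007
grasp_force: 1.5
```

Broke free and running. The stop should come at a TCP x of about 0.578.

```bash
python3 -m pendant '{"slide":[[0.1,0,0],[0.1,0,0],[0.1,0,0],[0.1,0,0],[0.1,0,0],[0.1,0,0],[0.1,0,0],[0.1,0,0],[0.1,0,0],[0.1,0,0],[0.1,0,0],[0.1,0,0],[0.1,0,0],[0.1,0,0],[0.1,0,0],[0.1,0,0]],"twist":[0,0,0,0,0,0,0,0,0,0,0,0,0,0,0,0]}';python3 -m pendant '{"slide":[[0.05,0,0],[0.05,0,0],[0.05,0,0],[0.05,0,0],[0.05,0,0],[0.05,0,0],[0.05,0,0],[0.05,0,0],[0.05,0,0],[0.05,0,0],[0,0,0]],"twist":[0,0,0,0,0,0,0,0,0,0,0]}'
```

```text
time: 17.73
ee_pos: [0.5444, -0.069, 0.1074]
orientation: [3.142, -0.0, -0.08]
contact_force: [-3.0, 3.0, 0.8]
grip_width: 0.005
grasp_force: 1.6
time: 18.65
ee_pos: [0.5646, -0.0708, 0.1074]
orientation: [3.141, -0.001, -0.079]
contact_force: [-2.1, 0.6, -0.3]
grip_width: 0.006
grasp_force: 0.3
```

```bash
python3 -m pendant '{"slide":[[0.05,0,0],[0.05,0,0],[0.05,0,0],[0.05,0,0],[0.05,0,0],[0.05,0,0],[0,0,0]],"twist":[0,0,0,0,0,0,0]}';python3 -m pendant '{"slide":[[0.05,0,0],[0.05,0,0],[0.05,0,0],[0,0,0]],"twist":[0,0,0,0]}'
```

```text
time: 19.23
ee_pos: [0.5765, -0.0716, 0.1073]
orientation: [3.141, -0.001, -0.079]
contact_force: [-0.5, 0.2, 0.3]
grip_width: 0.004
grasp_force: 0.3
time: 19.57
ee_pos: [0.578, -0.0717, 0.1071]
orientation: [-3.142, 0.009, -0.079]
contact_force: [-14.7, 1.3, 10.4]
grip_width: 0.007
grasp_force: 7.4
```

```bash
python3 -m pendant '{"slide":[[0.05,0,0],[0.05,0,0],[0,0,0],[0,0,0],[-0.15,0,0],[-0.2,0,0],[-0.4,0,0],[-0.5,0,0],[-0.5,0,0],[-0.5,0,0],[-0.5,0,0],[-0.3,0,-0.5],[0,0,-0.7],[0,0,-0.7],[0,0,0],[0,0,0]],"twist":[0,0,0,0,0,0,0,0,0,0,0,0,0,0,0,0]}'
python3 - <<'E'
from h import *
p,d=cap('scene');s=world('scene',d).reshape(-1,3)
cv2.imwrite('pics/end.png',cv2.resize(p[110:230,200:360],(800,600),interpolation=cv2.INTER_CUBIC)[:,:,::-1])
for n in('scene','top'):
    if n=='top': p,d=cap(n);s=world(n,d).reshape(-1,3)
    k=s[(s[:,2]>.105)&(s[:,2]<.125)&(np.hypot(s[:,0]-.598,s[:,1]+.0735)<.025)]
    if len(k): print(n,'knob',len(k),cv2.minEnclosingCircle(k[:,:2].astype(np.float32)),k.mean(0))
print(manip.get_state()['contact_force'])
E
```

```text
time: 20.9
ee_pos: [0.4666, -0.0631, 0.1859]
orientation: [3.141, -0.007, -0.08]
contact_force: [-0.2, 0.2, 0.0]
grip_width: 0.005
grasp_force: 0.0
scene knob 40 ((0.5985969305038452, -0.06972818076610565), 0.01035402063280344) [ 0.59754478 -0.06921757  0.11447167]
top knob 49 ((0.5977120995521545, -0.07169090211391449), 0.010420514270663261) [ 0.59770765 -0.0722058   0.11616849]
[-0.56179692 -0.12664526 -0.47393149]
```

View pics/end.png

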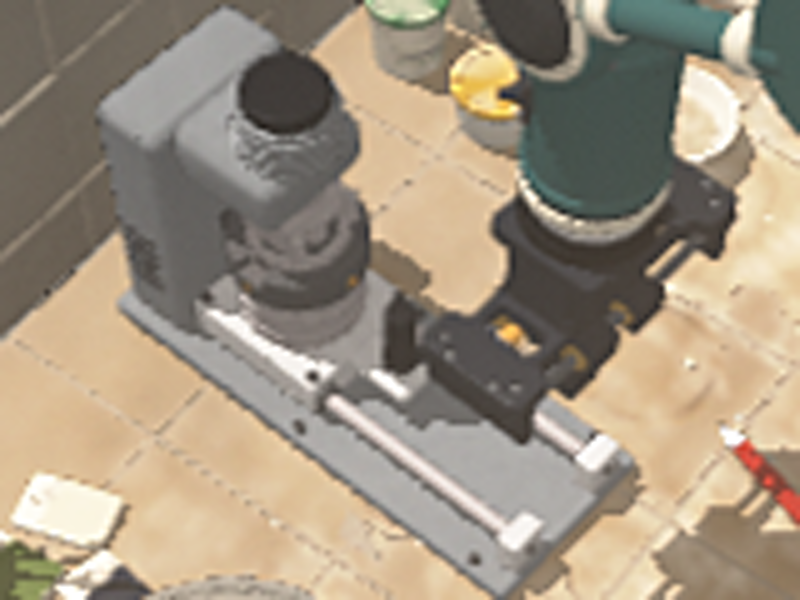

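The picture shows the jar under the fork with the knob free of the gripper. The knob has moved about 150 mm (148.5 and 151 mm from the two cameras), and the stop was felt at 15 N.

```bash
python3 -c "
from station import manip
print(manip.sign_off())"
```

```text
the job is handed in; nothing more can be done
None
```

I locked the steel lid in the jar with its bar along the rails, ran the carriage in gently to its stop under the drive fork, and handed the job in at about 21 s; the hand-in returned no verdict.

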